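# Rebuild a projector's lens stack

### The arm

A 7-joint arm with a two-finger parallel gripper is mounted at the origin on the work surface. World frame = base frame: x ahead of the robot, y to its left, z up, the work surface at z = 0. Lengths are in m, angles in rad, forces in N, time in s.
With the tool pointing down it reaches from about 0.425 to 0.875 m from the base axis. Payload 4.7 kg.
Tool frame: the origin (TCP) lies midway between the tips of the shut fingers; the grasp point (between the pads) lies 19 mm behind it; x points along the fingers, z is the direction in which the jaws open and shut, and the axes are right-handed (so a half turn about x gives the same grasp; the last joint's range is limited). The gripper opens to 87 mm and grips with 3 to 60 N. Pads are 19 mm wide; open, the fingers measure 117 mm over their backs; the gripper's body (75 mm by 190 mm) begins 51 mm behind the grasp point.
Start: joints at [1.149, 0.321, -0.07, 1.45, 0.023, 1.371, -0.057], TCP at [0.274, -0.589, 0.223] pointing down, gripper open.
Joint ranges: [-2.86, 2.86], [-0.3, 2.09], [-1.38, 1.24], [0.06, 2.45], [-1.56, 4.7], [0.09, 2.05], [-2.69, 2.69]. Speed limits (rad/s): [2.57, 2.57, 3.14, 3.14, 3.14, 3.14, 3.14].

### API

Orientations are given as a rotation vector (axis times angle).
In Python, from bench import ctrl, vision, close_job gives the robot as it stands. The module is installed in compiled form; this text tells all that it offers.
- The arm moves only by the tool servo_tool, never from a script. Its argument "commands" is a list that holds one entry, the list of rows, each a list of 7 numbers: the turn, a rotation vector about the tool's x, y, z in degrees, then the shift along the tool's x, y, z in mm, then the finger opening in mm, from 0 to 87. In form: [[[wx, wy, wz, x, y, z, grip], ...]]. A call has 1 to 5 rows; each row is the pose to reach, as a shift and turn from the pose commanded when the call began, along the tool's axes at that moment; what a row does not reach only later rows make up. A row lasts 1/8 s, in which the tool goes at most 62.5 mm and 10.7 degrees, less where a joint would pass 70% of its speed; a pose out of reach is approached as far as the arm can. A call with a gripper value outside its range is refused whole. The fingers move at their own pace and stop on an object; "newtons" is the grip in N (left out, the last holds). Time passes only in rows, so rows that repeat a pose let the fingers close. It gives the time, the measured TCP pose, the force and the opening at its end, in the units of the state.
- ctrl.get_state(): the state, without advancing time (a new reading comes with each control period).
- vision.get_image(name): name is "scene" or "top"; returns the picture (384x512x3 uint8, red, green, blue); there is no depth.
- vision.camera_info(name): a dict with "fov_y" (degrees; the focal length in pixels is half the picture's height over the tangent of half this angle, whatever the lens; pixels are square), "cx", "cy" (the principal point, pixels), "pose" (4x4, takes a point from camera to world coordinates). Camera axes: x right, y down, z forward; pixel columns grow to the right and rows downward; lengths in m; the calibration is good to about 2 mm. A picture is of the moment at which its call begins. camera_info takes no time and is no camera call.
- close_job(): hands the job in, once; it reports no verdict.
The state is a dict: "time": time; "joint_positions": joint angles; "qd": joint speeds; "joint_torque": joint torques, N m; "position": TCP position; "tool_rot": TCP orientation; "ft_force": force on the tool from outside, world axes, zero at the start; "torque": the same for the moment, N m; "grip_width": opening from 0.0 (shut) to 1.0 (fully open).
Only numpy, scipy, OpenCV 4.12 (cv2) and the standard library are available. Lean on these libraries where they do the work, as an engineer would, in place of code of your own. Each camera call takes 0.05 s, during which the arm holds its last target. There are 200 camera calls.

### The job

Press the projector's door in at its blue mark so that it springs open, lift the orange transport block out of the lens bore and put it in the green bin. Then stack the parts that are on the mat into the bore, each lying flat and let go before the next, from the bottom up: white ring, silver lens, brass ring, blue lens, red ring (one or two of the middle three may be missing: skip them). Last, push the door shut until it catches, and leave the circuit board, screw jar and screwdriver where they are.

Things in the scene. Friction and masses are not known exactly. Their poses are not given: they have to be found in the camera images.
- bore (a point): The projector's upright lens bore: point on its axis, on its floor, 14 mm above the table. z up, -x towards the front edge (robot side), y along the finger channel (see projector). The bore is 48 mm wide and 52 mm deep below the aluminium deck; its top 8 mm flare to about 54 mm. The walls stand at its +x and -x sides, the channel crosses it along y. Does not move.
- projector: Fixed grey case 260 (x) x 220 (y) x 80 mm; origin at its underside's centre, axes as bore, which is 20 mm in -x from here. Its deck is sunk 14 mm below the top. A finger channel 31 mm wide, as deep as the bore, crosses the bore along y and reaches 70 mm each side of its axis, so fingers holding a ring along y go down with it to the floor and can open there by 10 to 30 mm.
- hinge (a point): Middle of the door's hinge line (which runs along y) at the case's top face, 80 mm above the table, 95 mm in +x from the bore axis. Axes as bore; does not move. To shut the door, push its upper face over from behind (+x side), then down to about 5 mm below flush, a firm stop (5 to 10 N); let go, it returns to flush and is locked. The catch works once: it cannot then be opened again.
- press_mark (a point): Centre of the blue press mark on the upper face of the projector's white door, 13 mm from its free front edge and 137 mm from the hinge line; moves with the door. The door is a panel 150 mm from hinge to free edge, 140 mm wide, 6 mm thick, its upper face about flush with the case top when shut; it covers deck, bore and channel.
- door (a joint): Door angle in rad: about 0.02 shut, about 1.5 open (upright, beyond the bore), negative pressed in. Push-to-release catch: the shut door is locked; pressed at the mark (about 4 to 6 N) it yields 5.5 mm to a firm stop; let go from there, a spring swings it open by itself in about a second, following the finger as that withdraws.
- block_mid (a point): Orange plastic transport block, 30 x 34 x 48 mm (its x, y, z), 40 g; the point is its centre. At the start it stands upright in the bore on the floor, under the shut door, its 34 mm width along the finger channel.
- bin: Green open bin for the block, 120 x 120 mm and 50 mm tall, walls 4 mm, fixed; origin at the centre of its underside, z up.
- white_ring_mid (a point): White plastic base ring with a 32 mm hole, 44 mm outer diameter, 16 mm tall, about 30 g; it lies flat on the black rubber mat. The point is its centre, half-way up; its z is the axis of the ring (top and bottom are alike). Always there; lowest of the stack.
- silver_lens_mid (a point): Lens of clear glass in an aluminium ring mount, 44 mm outer diameter, 10 mm tall, about 40 g; it lies flat on the black rubber mat. The point is its centre, half-way up; its z is the axis of the ring (top and bottom are alike). May be absent. Second of the stack.
- brass_ring_mid (a point): Brass spacer ring with a 30 mm hole, 44 mm outer diameter, 8 mm tall, about 50 g; it lies flat on the black rubber mat. The point is its centre, half-way up; its z is the axis of the ring (top and bottom are alike). May be absent. Third of the stack.
- blue_lens_mid (a point): Lens of greenish glass in a blue ring mount, 44 mm outer diameter, 10 mm tall, about 40 g; it lies flat on the black rubber mat. The point is its centre, half-way up; its z is the axis of the ring (top and bottom are alike). May be absent. Fourth of the stack.
- red_ring_mid (a point): Red plastic retaining ring with a 28 mm hole, 44 mm outer diameter, 8 mm tall, about 25 g; it lies flat on the black rubber mat. The point is its centre, half-way up; its z is the axis of the ring (top and bottom are alike). Always there; top of the stack.
- board: Green circuit board 110 x 80 mm lying beyond the mat, to be left alone; origin at the centre of its underside.
- jar: Jar of screws with yellow cap, 60 mm wide, 70 mm tall, to be left alone; origin at the centre of its underside.
- driver: Screwdriver lying on the table, to be left alone; origin under its middle, x along it.
- white_ring: The same part as point white_ring_mid; origin at the centre of its underside.
- silver_lens: The same part as point silver_lens_mid; origin at the centre of its underside.
- brass_ring: The same part as point brass_ring_mid; origin at the centre of its underside.
- blue_lens: The same part as point blue_lens_mid; origin at the centre of its underside.
- red_ring: The same part as point red_ring_mid; origin at the centre of its underside.
- block: The same part as point block_mid; origin at the centre of its underside.
There are look-alikes about, which are no part of the job. What is shaped like the blue_lens but pink is not meant. Of the things that look like the white_ring, take the one that is farthest from the robot's base at the start.

How it is judged:
On the way, in this order (a step that is already met when the one before it is completed fails the run):
1. the door has sprung open (value of joint door above 1.2 rad), for 0.2 s.
2. the orange block lies in the green bin (x of block_mid in the frame of bin between -0.06 and 0.06 m and y of block_mid in the frame of bin between -0.06 and 0.06 m and z of block_mid in the frame of bin below 0.05 m and contact force between the fingers and block below 0.3 N), for 0.2 s.
3. the white ring lies flat in the bore on what is below it, let go (horizontal distance between white_ring_mid and bore below 0.005 m and z of white_ring_mid in the frame of bore between 0.006 and 0.0105 m and angle between the z axis of white_ring_mid and the z axis of bore, either way round below 0.07 rad and contact force between the fingers and white_ring below 0.3 N), for 0.2 s.
4. the silver lens lies flat in the bore on what is below it, let go (horizontal distance between silver_lens_mid and bore below 0.005 m and z of silver_lens_mid in the frame of bore between 0.019 and 0.0235 m and angle between the z axis of silver_lens_mid and the z axis of bore, either way round below 0.07 rad and contact force between the fingers and silver_lens below 0.3 N), for 0.2 s.
5. the brass ring lies flat in the bore on what is below it, let go (horizontal distance between brass_ring_mid and bore below 0.005 m and z of brass_ring_mid in the frame of bore between 0.018 and 0.0325 m and angle between the z axis of brass_ring_mid and the z axis of bore, either way round below 0.07 rad and contact force between the fingers and brass_ring below 0.3 N), for 0.2 s.
6. the blue lens lies flat in the bore on what is below it, let go (horizontal distance between blue_lens_mid and bore below 0.005 m and z of blue_lens_mid in the frame of bore between 0.019 and 0.0415 m and angle between the z axis of blue_lens_mid and the z axis of bore, either way round below 0.07 rad and contact force between the fingers and blue_lens below 0.3 N), for 0.2 s.
7. the red ring lies flat in the bore on what is below it, let go (horizontal distance between red_ring_mid and bore below 0.005 m and z of red_ring_mid in the frame of bore between 0.018 and 0.0505 m and angle between the z axis of red_ring_mid and the z axis of bore, either way round below 0.07 rad and contact force between the fingers and red_ring below 0.3 N), for 0.2 s.
8. the door is shut (value of joint door between -0.06 and 0.06 rad), for 0.2 s.
At the end, for the whole second after the job is handed in: The door is shut and locked (within 0.06 rad of flush), the block lies at rest in the bin, and all the parts present lie flat (within 4 degrees) in the bore, centred within 5 mm, in the order white, silver, brass, blue, red from the bottom, each on the one below (all of step 8 and velocity of joint door below 0.05 rad/s and x of block_mid in the frame of bin between -0.06 and 0.06 m and y of block_mid in the frame of bin between -0.06 and 0.06 m and z of block_mid in the frame of bin below 0.05 m and linear speed of each of block, white_ring, silver_lens, brass_ring, blue_lens, red_ring below 0.02 m/s and horizontal distance between each of white_ring_mid, silver_lens_mid, brass_ring_mid, blue_lens_mid, red_ring_mid and bore below 0.005 m and z of white_ring_mid in the frame of bore between 0.006 and 0.0105 m and angle between the z axis of each of white_ring_mid, silver_lens_mid, brass_ring_mid, blue_lens_mid, red_ring_mid and the z axis of bore, either way round below 0.07 rad and z of silver_lens_mid in the frame of bore between 0.019 and 0.0235 m and z of brass_ring_mid in the frame of bore between 0.018 and 0.0325 m and z of blue_lens_mid in the frame of bore between 0.019 and 0.0415 m and z of red_ring_mid in the frame of bore between 0.018 and 0.0505 m); the robot touches nothing.
It fails at once if the circuit board is pushed more than 3 cm (distance of board from where it was at the start of the episode above 0.03 m).
It fails at once if the screw jar is pushed more than 3 cm (distance of jar from where it was at the start of the episode above 0.03 m).
It fails at once if the screwdriver is pushed more than 3 cm (distance of driver from where it was at the start of the episode above 0.03 m).
Of silver_lens, brass_ring, blue_lens only 1 to 3 are there at a start; the rules pass over those that are not, and their reading is None.
At some moment in a run one of white_ring, silver_lens, brass_ring, blue_lens, red_ring may be knocked a few centimetres aside while the robot is not near it.
Once in a run the grip may slacken for a moment while it holds something.
It also fails if it takes over 210 s, if anything falls off the work surface, if the arm or the gripper's body presses on something with over 40 N, if the wrist force passes 120 N, or if a joint passes its speed limit or range.

## Working session

There is one attempt and no reset: what is moved stays moved. The work goes in short steps, Python scripts to look and compute and a tool call to move; the robot and the scene stay as the last step left them, time stands still between calls to the robot, and variables do not carry over. Pictures are saved under pics/ and viewed, about 12 in all and at most 16, crops included, and the job is handed in when it is done.

Besides the shell and the picture viewer there is one more tool, called as a command line: name --argument value ..., lists and objects as JSON in quotes. servo_tool: Moves the arm, as the interface text tells. Its arguments: {"type":"object","properties":{"commands":{"type":"array"},"newtons":{"type":"number"}},"required":["commands"]}

```bash
mkdir -p pics
cat > h.py <<'E'
import numpy as np, cv2
from bench import ctrl, vision, close_job
from scipy.spatial.transform import Rotation as R
def snap(n,fn=None):
    im=vision.get_image(n)
    if fn: cv2.imwrite('pics/'+fn,im[:,:,::-1])
    return im
def ray(n,u,v):
    c=vision.camera_info(n);f=192/np.tan(np.radians(c['fov_y'])/2)
    P=np.array(c['pose']);d=P[:3,:3]@np.array([(u-c['cx'])/f,(v-c['cy'])/f,1])
    return P[:3,3],d
def onz(n,u,v,z):
    o,d=ray(n,u,v);return o+d*(z-o[2])/d[2]
def proj(n,p):
    c=vision.camera_info(n);f=192/np.tan(np.radians(c['fov_y'])/2)
    P=np.array(c['pose']);q=P[:3,:3].T@(np.array(p)-P[:3,3]);return np.array([c['cx']+f*q[0]/q[2],c['cy']+f*q[1]/q[2]])
def tool():
    s=ctrl.get_state();r=np.array(s['tool_rot'])
    return np.array(s['position']),(R.from_rotvec(r).as_matrix()),s
E
python3 - <<'E'
from h import *
a=snap('scene','s0.png');b=snap('top','t0.png')
for n in('scene','top'):
    c=vision.camera_info(n);print(n,c)
p,M,s=tool();print(p,M.round(3),s)
E
```

```text
scene {'fov_y': 57.79994995686869, 'cx': 255.38277451268965, 'cy': 195.1682472675628, 'pose': array([[ 0.7118971 ,  0.38763761, -0.58561045,  1.17777938],
       [ 0.70216561, -0.40817476,  0.58340108, -0.6454    ],
       [-0.01288321, -0.82651706, -0.56276423,  0.68820642],
       [ 0.        ,  0.        ,  0.        ,  1.        ]])}
top {'fov_y': 54.660499175840236, 'cx': 257.4468528332412, 'cy': 193.0465229161623, 'pose': array([[ 1.48174749e-02, -9.94113589e-01,  1.07324811e-01,
         4.50747187e-01],
       [-9.99890205e-01, -1.47473042e-02,  1.44749937e-03,
         6.70290267e-03],
       [ 1.43772836e-04, -1.07334475e-01, -9.94222958e-01,
         1.01828859e+00],
       [ 0.00000000e+00,  0.00000000e+00,  0.00000000e+00,
         1.00000000e+00]])}
[ 0.27415203 -0.58881927  0.22156271] [[-0.001  0.907  0.422]
 [ 0.002  0.422 -0.907]
 [-1.    -0.    -0.002]] {'time': 0.1, 'joint_positions': array([ 1.14906076,  0.32176258, -0.07008057,  1.45155147,  0.02261765,
        1.3707759 , -0.0569211 ]), 'qd': array([ 0.00017776, -0.00272885, -0.00024323, -0.00336237, -0.00031699,
        0.00123858, -0.00030515]), 'joint_torque': array([-1.46072987e-03, -4.92575741e+01, -4.06633392e-01, -3.13399959e+01,
       -6.41336432e-02,  3.93866468e-02,  8.53620782e-05]), 'position': array([ 0.27415203, -0.58881927,  0.22156271]), 'tool_rot': array([ 0.88332211,  1.38595646, -0.88196816]), 'ft_force': array([ 0.59599525, -0.6306586 , -0.9132652 ]), 'torque': array([-0.01623692,  0.01348349, -0.00366631]), 'grip_width': 1.000214499272515}
```

```bash
ls pics
```

```text
s0.png
t0.png
```

View pics/s0.png

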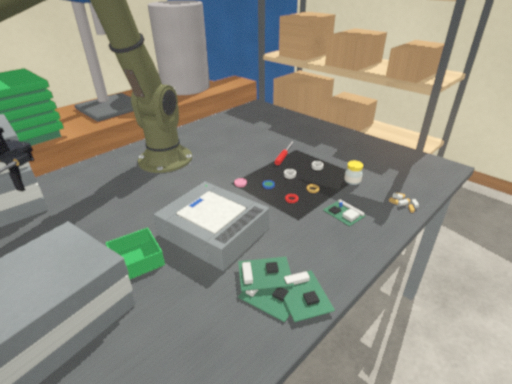

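View pics/t0.png

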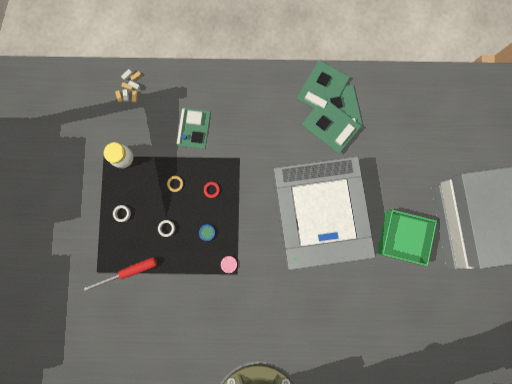

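```bash
cat >> h.py <<'E'
RNG={'white':((0,0,150),(180,50,255)),'brass':((12,90,70),(28,255,255)),'red':((0,150,90),(8,255,255)),'blue':((95,110,40),(120,255,255)),'pink':((160,80,120),(179,255,255)),'green':((50,120,70),(75,255,255)),'orange':((5,150,120),(18,255,255))}
def blobs(im,col,amin=15,box=None):
    h=cv2.cvtColor(im,cv2.COLOR_RGB2HSV);m=cv2.inRange(h,*RNG[col])
    if box: k=np.zeros_like(m);x0,y0,x1,y1=box;k[y0:y1,x0:x1]=255;m&=k
    out=[]
    for c in cv2.findContours(m,cv2.RETR_EXTERNAL,cv2.CHAIN_APPROX_NONE)[0]:
        if len(c)<4: continue
        a=cv2.contourArea(c)
        if a>amin:
            (x,y),(w,hh),an=cv2.minAreaRect(c);r=cv2.minEnclosingCircle(c)
            out.append((round(x,1),round(y,1),round(w,1),round(hh,1),round(an,1),round(a)))
    return out
E
python3 - <<'E'
from h import *
b=cv2.imread('pics/t0.png')[:,:,::-1].copy();a=cv2.imread('pics/s0.png')[:,:,::-1].copy()
for c,z in(('white',.016),('brass',.008),('red',.008),('blue',.01),('pink',.01)):
    for q in blobs(b,c,15,(95,150,242,280)): print(c,q,onz('top',q[0],q[1],z).round(4))
print('mark',[(q,onz('top',q[0],q[1],.08).round(4)) for q in blobs(b,'blue',15,(290,170,360,250))])
print('door',[(q,onz('top',q[0],q[1],.08).round(4)) for q in blobs(b,'white',500,(270,150,380,270))])
print('bin',[(q,onz('top',q[0],q[1],.05).round(4)) for q in blobs(b,'green',300,(375,200,445,275))])
print('smark',[q for q in blobs(a,'blue',8,(180,190,245,230))])
cv2.imwrite('pics/z0.png',np.hstack([cv2.resize(b[150:280,95:245],None,fx=2.6,fy=2.6,interpolation=cv2.INTER_CUBIC),cv2.resize(b[150:280,265:415],None,fx=2.6,fy=2.6,interpolation=cv2.INTER_CUBIC)])[:,:,::-1])
E
```

```text
white (165.5, 228.0, 16.0, 15.0, 90.0, 192) [0.4609 0.2537 0.016 ]
white (120.5, 213.0, 16.0, 15.0, 90.0, 190) [0.4993 0.3768 0.016 ]
white (122.8, 159.8, 10.6, 22.1, 49.1, 89) [0.6451 0.3784 0.016 ]
brass (174.5, 183.0, 16.0, 15.0, 90.0, 196) [0.5841 0.2361 0.008 ]
brass (114.5, 156.0, 12.0, 21.0, 90.0, 217) [0.657  0.4049 0.008 ]
red (137.1, 267.8, 9.8, 39.7, 68.2, 333) [0.3538 0.3273 0.008 ]
red (211.5, 189.5, 15.0, 15.0, 90.0, 190) [0.5677 0.1341 0.008 ]
blue (207.0, 232.0, 16.0, 16.0, 90.0, 205) [0.4518 0.1428 0.01  ]
mark [((327.8, 236.2, 5.8, 19.2, 81.9, 91), array([ 0.4458, -0.17  ,  0.08  ]))]
door [((324.0, 212.5, 101.5, 86.8, 81.8, 7236), array([ 0.5051, -0.1608,  0.08  ]))]
bin [((406.2, 236.7, 52.6, 45.4, 14.0, 2247), array([ 0.4473, -0.3786,  0.05  ]))]
smark [(195.8, 202.4, 1.9, 10.8, 59.0, 10)]
```

View pics/z0.png

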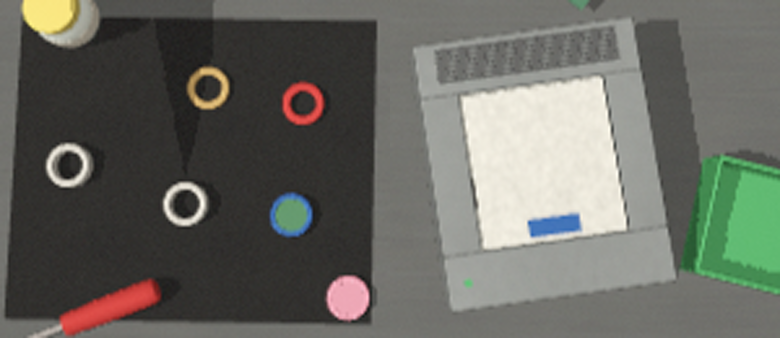

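```bash
cat >> h.py <<'E'
YAW=9.0
BORE=np.array([.4870,-.1635]);C9,S9=np.cos(np.radians(YAW)),np.sin(np.radians(YAW))
def P(dx,dy): return BORE+np.array([C9*dx-S9*dy,S9*dx+C9*dy])   # bore frame -> world xy
def plan(x,y,z,jaw=-81.,name=''):
    p,M,s=tool();d=M.T@(np.array([x,y,z])-p)*1000
    Q=np.column_stack([[0,0,-1],[np.cos(np.radians(jaw+90)),np.sin(np.radians(jaw+90)),0],[np.cos(np.radians(jaw)),np.sin(np.radians(jaw)),0]])
    w=np.degrees(R.from_matrix(M.T@Q).as_rotvec());print(name,'turn',w.round(1),'shift',d.round(1),'t',round(s['time'],2),'F',np.round(s['ft_force'],1),'g',round(s['grip_width']*87,1))
E
python3 -c "
from h import *
plan(.4458,-.170,.15)
b=cv2.imread('pics/t0.png')[:,:,::-1];print(b[213,113:130].tolist(),b[228,158:175].tolist())
bx=cv2.imread('pics/s0.png')[:,:,::-1].copy()
for c in('white','brass','red','blue'):print(c,[q for q in blobs(bx,c,8,(225,150,350,210))])
for n,p in(('w',(.499,.377,.016)),('w2',(.461,.254,.016)),('br',(.584,.236,.008)),('red',(.568,.134,.008)),('bl',(.452,.143,.01)),('m',(.4458,-.17,.08))):print(n,proj('scene',p))
"
```

```text
turn [16.  -0.1  0. ] shift [  72.1  332.4 -307.1] t 0.1 F [ 0.6 -0.6 -0.9] g 87.0
[[228, 223, 213], [222, 218, 207], [122, 116, 109], [119, 116, 108], [57, 53, 50], [33, 34, 32], [35, 35, 33], [39, 39, 37], [39, 39, 38], [50, 48, 47], [49, 49, 47], [48, 47, 46], [49, 49, 44], [97, 94, 88], [243, 238, 227], [204, 200, 189], [118, 116, 107]] [[231, 226, 216], [223, 218, 207], [119, 114, 107], [78, 76, 71], [38, 38, 36], [38, 38, 36], [34, 33, 32], [34, 36, 33], [45, 43, 41], [49, 48, 45], [48, 47, 45], [52, 50, 49], [50, 49, 48], [98, 96, 88], [244, 239, 228], [221, 218, 206], [118, 114, 106]]
white [(344.2, 203.6, 14.2, 5.2, 37.9, 32), (246.5, 199.5, 19.0, 43.0, 90.0, 433), (347.0, 175.5, 4.0, 13.0, 0.0, 38), (289.5, 173.0, 8.0, 11.0, 90.0, 77), (317.5, 165.0, 8.0, 11.0, 90.0, 72)]
brass [(312.5, 188.0, 12.0, 10.6, 45.0, 94), (348.0, 164.5, 7.0, 2.0, 90.0, 9)]
red [(291.0, 198.0, 8.0, 12.0, 90.0, 82), (280.7, 157.3, 5.8, 16.4, 36.9, 73)]
blue [(268.0, 184.0, 8.0, 12.0, 90.0, 76)]
w [317.05693187 163.5247722 ]
w2 [289.54273168 171.66840637]
br [312.64864181 187.41862011]
red [290.88320876 197.40935453]
bl [267.91628898 183.47206905]
m [195.84365954 203.43110457]
```

servo_tool --commands '[[[8,0,0,20,66,-61,0],[16,0,0,40,133,-123,0],[16,0,0,60,200,-184,0],[16,0,0,70,266,-246,0],[16,0,0,72,332,-307,0]]]' --newtons 20

```text
time: 0.72
position: [0.3909, -0.3031, 0.1647]
tool_rot: [1.093, 1.28, -1.093]
ft_force: [0.0, 0.1, -0.6]
grip_width: 0.514
```

servo_tool --commands '[[[0,0,0,0,0,0,0],[0,0,0,0,0,0,0]]]'

```text
time: 0.98
position: [0.3904, -0.3058, 0.1655]
tool_rot: [1.092, 1.279, -1.094]
ft_force: [0.3, -0.7, 0.5]
grip_width: 0.287
```

```bash
python3 -c "
from h import *
plan(.4458,-.170,.09);snap('top','t1.png');snap('scene','s1.png')
a=cv2.imread('pics/s1.png')[130:280,130:330];b=cv2.imread('pics/t1.png')[130:280,240:440]
cv2.imwrite('pics/z1.png',np.hstack([cv2.resize(i,None,fx=2,fy=2) for i in(a,b)]))"
```

```text
turn [-0.  0.  0.] shift [  75.3   75.9 -125.5] t 0.97 F [ 0.3 -0.7  0.5] g 24.9
```

View pics/z1.png

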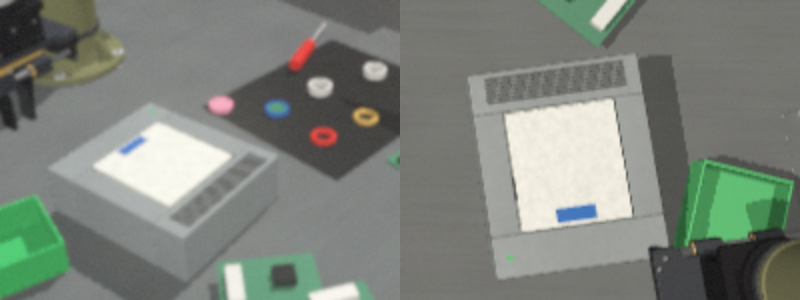

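servo_tool --commands '[[[0,0,0,10,25,-42,0],[0,0,0,25,50,-84,0],[0,0,0,45,76,-125,0],[0,0,0,65,76,-125,0],[0,0,0,72,76,-125,0]]]'

```text
time: 1.7
position: [0.4455, -0.1709, 0.0924]
tool_rot: [1.094, 1.28, -1.095]
ft_force: [-0.3, -0.7, -0.1]
grip_width: 0.004
```

servo_tool --commands '[[[0,0,0,0,0,0,0],[0,0,0,0,0,0,0]]]'

```text
time: 1.95
position: [0.4467, -0.1712, 0.0943]
tool_rot: [1.095, 1.277, -1.094]
ft_force: [0.1, 0.3, -0.4]
grip_width: 0.003
```

```bash
python3 -c "
from h import *
plan(.4458,-.170,.0745)"
```

```text
turn [-0.2  0.  -0.1] shift [19.8 -0.7 -1.4] t 1.95 F [ 0.1  0.3 -0.4] g 0.2
```

servo_tool --commands '[[[0,0,0,10,0,-1,0],[0,0,0,15,0,-1,0],[0,0,0,18,0,-1,0],[0,0,0,20,0,-1,0],[0,0,0,20,0,-1,0]]]'

```text
time: 2.58
position: [0.4467, -0.1695, 0.0743]
tool_rot: [1.093, 1.278, -1.093]
ft_force: [-0.6, -0.5, 6.6]
grip_width: 0.002
```

servo_tool --commands '[[[0,0,0,2,0,0,0],[0,0,0,2.5,0,0,0]]]'

```text
time: 2.82
position: [0.4468, -0.1695, 0.0725]
tool_rot: [1.093, 1.278, -1.093]
ft_force: [-3.8, -0.6, 13.4]
grip_width: 0.001
```

servo_tool --commands '[[[0,0,0,-10,-8,0,0],[0,0,0,-30,-35,0,0],[0,0,0,-60,-60,0,0],[0,0,0,-100,-60,0,0],[0,0,0,-120,-60,0,0]]]'

```text
time: 3.45
position: [0.3867, -0.1784, 0.1927]
tool_rot: [1.093, 1.278, -1.093]
ft_force: [0.4, 0.3, -0.7]
grip_width: 0.005
```

servo_tool --commands '[[[0,0,0,-20,0,0,60],[0,0,0,-20,0,0,60],[0,0,0,-20,0,0,60],[0,0,0,-20,0,0,60],[0,0,0,-20,0,0,60]]]'

```text
time: 4.08
position: [0.3865, -0.1781, 0.2102]
tool_rot: [1.093, 1.281, -1.094]
ft_force: [0.1, 0.1, 0.3]
grip_width: 0.487
```

```bash
python3 -c "
from h import *
a=snap('scene','s2.png');b=snap('top','t2.png')
print([(q,onz('top',q[0],q[1],.062).round(4)) for q in blobs(b,'orange',20,(270,150,380,270))])
print([q for q in blobs(a,'orange',5,(130,150,330,280))])
plan(*BORE,.2)
a=cv2.imread('pics/s2.png')[130:280,130:330];b=cv2.imread('pics/t2.png')[130:280,240:440]
cv2.imwrite('pics/z2.png',np.hstack([cv2.resize(i,None,fx=2,fy=2) for i in(a,b)]))"
```

```text
[((322.0, 220.0, 12.0, 16.0, 90.0, 162), array([ 0.4868, -0.1588,  0.062 ]))]
[(203.7, 213.7, 5.8, 8.3, 66.8, 33)]
 turn [-0. -0.  0.] shift [ 10.5 101.3   1.1] t 4.17 F [-0.2 -0.9 -0.5] g 50.6
```

View pics/z2.png

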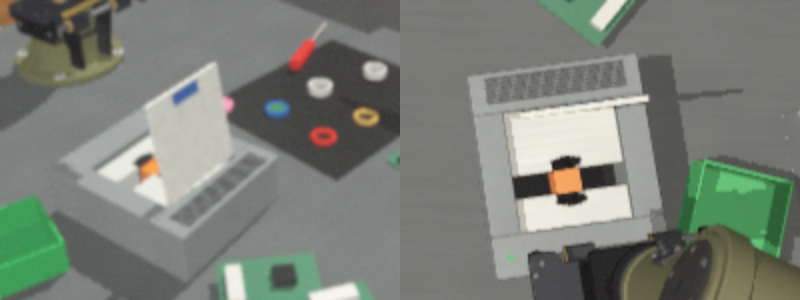

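servo_tool --commands '[[[0,0,0,0,50,1,60],[0,0,0,10,101,1,60],[0,0,0,50,101,1,60],[0,0,0,90,101,1,60],[0,0,0,110,101,1,60]]]'

```text
time: 4.8
position: [0.4855, -0.1631, 0.0983]
tool_rot: [1.093, 1.283, -1.094]
ft_force: [1.0, -0.3, 1.5]
grip_width: 0.688
```

```bash
python3 -c "
from h import *
plan(*BORE,.024)"
```

```text
turn [-0.  -0.1  0.2] shift [74.3  1.7  0.8] t 4.8 F [ 1.  -0.3  1.5] g 59.8
```

servo_tool --commands '[[[0,0,0,25,1,1,60],[0,0,0,50,1,1,60],[0,0,0,67,1,1,60],[0,0,0,74,1,1,60],[0,0,0,74,1,1,60]]]'

```text
time: 5.42
position: [0.4881, -0.1644, 0.027]
tool_rot: [1.093, 1.279, -1.093]
ft_force: [0.1, -0.1, -0.3]
grip_width: 0.687
```

servo_tool --commands '[[[0,0,0,0,0,0,10],[0,0,0,0,0,0,10],[0,0,0,0,0,0,10],[0,0,0,0,0,0,10],[0,0,0,0,0,0,10]]]' --newtons 25

```text
time: 6.05
position: [0.4883, -0.1645, 0.0274]
tool_rot: [1.093, 1.279, -1.093]
ft_force: [-0.6, 1.1, 3.5]
grip_width: 0.387
```

servo_tool --commands '[[[0,0,0,-30,0,0,10],[0,0,0,-70,0,0,10],[0,0,0,-110,0,0,10],[0,0,0,-140,0,0,10],[0,0,0,-140,0,0,10]]]'

```text
time: 6.68
position: [0.4896, -0.1649, 0.1694]
tool_rot: [1.093, 1.274, -1.091]
ft_force: [0.5, -0.4, -0.1]
grip_width: 0.389
```

```bash
python3 -c "
from h import *
b=cv2.imread('pics/t0.png')[:,:,::-1].copy()
h=cv2.cvtColor(b,cv2.COLOR_RGB2HSV);print(h[236,404:412].tolist())
q=blobs(b,'green',300,(375,200,445,275))[0];print(q,onz('top',q[0],q[1],.004),[onz('top',407,238,z).round(3) for z in (.004,.05)])
plan(.44,-.383,.16)"
```

```text
[[66, 123, 187], [66, 124, 187], [66, 123, 188], [66, 124, 187], [66, 123, 187], [66, 124, 187], [66, 124, 187], [66, 123, 186]]
(406.2, 236.7, 52.6, 45.4, 14.0, 2247) [ 0.44716781 -0.39692702  0.004     ] [array([ 0.444, -0.399,  0.004]), array([ 0.444, -0.381,  0.05 ])]
 turn [-0.   0.2 -0.2] shift [  9.6 -83.1 207.6] t 6.67 F [ 0.5 -0.4 -0.1] g 33.8
```

servo_tool --commands '[[[0,0,0,5,-20,50,10],[0,0,0,9,-40,100,10],[0,0,0,9,-60,150,10],[0,0,0,9,-75,200,10],[0,0,0,9,-75,213,10]]]'

```text
time: 7.3
position: [0.4438, -0.3905, 0.1557]
tool_rot: [1.097, 1.279, -1.1]
ft_force: [0.5, 0.4, -1.1]
grip_width: 0.386
```

servo_tool --commands '[[[0,0,0,40,0,0,10],[0,0,0,80,0,0,10],[0,0,0,110,0,0,10],[0,0,0,126,0,0,10],[0,0,0,126,0,0,10]]]'

```text
time: 7.92
position: [0.4465, -0.3852, 0.0305]
tool_rot: [1.093, 1.283, -1.093]
ft_force: [-0.9, 0.4, 0.7]
grip_width: 0.388
```

```bash
python3 -c "
from h import *
plan(.448,-.388,.03)"
```

```text
turn [ 0.  -0.1  0.1] shift [0.5 1.  3. ] t 7.92 F [-0.9  0.4  0.7] g 33.7
```

Release and retreat, then set out for the white ring.

servo_tool --commands '[[[0,0,0,0,1,2,52],[0,0,0,0,1,2,52],[0,0,0,0,1,2,52],[0,0,0,0,1,2,52],[0,0,0,0,1,2,52]]]'

```text
time: 8.55
position: [0.4485, -0.3884, 0.0322]
tool_rot: [1.093, 1.279, -1.093]
ft_force: [0.0, -0.1, -0.3]
grip_width: 0.597
```

servo_tool --commands '[[[0,0,0,-40,0,0,52],[0,0,0,-90,0,0,52],[0,0,0,-140,0,0,52],[0,0,0,-180,0,0,52],[0,0,0,-180,0,0,52]]]'

```text
time: 9.18
position: [0.4503, -0.3897, 0.2164]
tool_rot: [1.092, 1.271, -1.092]
ft_force: [0.1, 0.5, 0.0]
grip_width: 0.597
```

```bash
cat >> h.py <<'E'
TOP={'white':.018,'brass':.010,'red':.010,'blue':.012}
def parts(tag):
    b=snap('top','t%s.png'%tag);a=snap('scene','s%s.png'%tag)
    for c in TOP:
        for q in blobs(b,c,60,(95,150,260,290)): print(c,q[:4],onz('top',q[0],q[1],TOP[c]).round(4)[:2])
    print('orange top',[q[:4] for q in blobs(b,'orange',20,(270,150,450,280))],'scene',[q[:4] for q in blobs(a,'orange',10,(90,150,330,280))])
    return b,a
E
python3 -c "
from h import *
parts('3')
plan(.499,.378,.12)"
```

```text
white (165.5, 228.0, 16.0, 15.0) [0.4608 0.2532]
white (120.5, 213.0, 16.0, 15.0) [0.4992 0.376 ]
white (122.8, 159.8, 10.6, 22.1) [0.6447 0.3777]
brass (174.5, 183.0, 16.0, 15.0) [0.5839 0.2356]
brass (114.5, 156.0, 12.0, 21.0) [0.6565 0.4041]
red (137.1, 267.8, 9.8, 39.7) [0.354  0.3267]
red (211.5, 189.5, 15.0, 15.0) [0.5675 0.1339]
blue (206.5, 232.0, 16.0, 15.0) [0.4518 0.1438]
orange top [(406.3, 236.7, 11.3, 18.2)] scene [(134.0, 250.7, 17.1, 15.7)]
 turn [-0.  0.  0.] shift [  91.7  169.6 -749. ] t 9.28 F [-0.7 -0.3 -1. ] g 52.1
```

servo_tool --commands '[[[0,0,0,0,0,-62,60],[0,0,0,0,0,-124,60],[0,0,0,0,0,-186,60],[0,0,0,0,0,-248,60],[0,0,0,0,0,-310,60]]]'

```text
time: 9.9
position: [0.3986, -0.08, 0.2103]
tool_rot: [1.093, 1.282, -1.095]
ft_force: [1.2, 0.5, -0.3]
grip_width: 0.688
```

servo_tool --commands '[[[0,0,0,0,20,-60,60],[0,0,0,0,40,-120,60],[0,0,0,0,60,-180,60],[0,0,0,0,80,-240,60],[0,0,0,0,100,-300,60]]]'

```text
time: 10.52
position: [0.4508, 0.2273, 0.2107]
tool_rot: [1.092, 1.279, -1.095]
ft_force: [0.9, -1.3, -0.4]
grip_width: 0.688
```

```bash
python3 -c "
from h import *
plan(.499,.378,.10)"
```

```text
turn [-0.1  0.1  0.1] shift [ 110.5   71.1 -141.6] t 10.53 F [ 0.9 -1.3 -0.4] g 59.8
```

servo_tool --commands '[[[0,0,0,10,30,-55,60],[0,0,0,30,60,-110,60],[0,0,0,70,71,-142,60],[0,0,0,110,71,-142,60],[0,0,0,110,71,-142,60]]]'

```text
time: 11.15
position: [0.4963, 0.3755, 0.0969]
tool_rot: [1.084, 1.283, -1.1]
ft_force: [0.1, -0.0, 0.4]
grip_width: 0.691
```

```bash
python3 -c "
from h import *
plan(.499,.378,.007)
a=snap('scene','s4.png');b=snap('top','t4.png')
cv2.imwrite('pics/z4.png',np.hstack([cv2.resize(a[110:230,240:400],None,fx=2.5,fy=2.5),cv2.resize(b[150:270,70:230],None,fx=2.5,fy=2.5)])[:,:,::-1])"
```

```text
turn [0.1 0.2 0.5] shift [89.8  3.9 -2.4] t 11.15 F [ 0.1 -0.   0.4] g 60.1
```

View pics/z4.png

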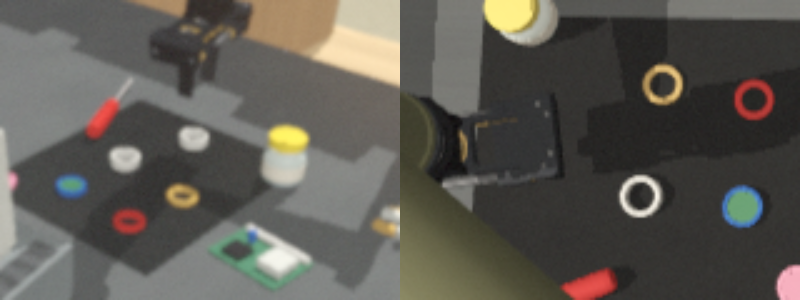

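servo_tool --commands '[[[0,0,0,30,2,-2,60],[0,0,0,60,2,-2,60],[0,0,0,80,2,-2,60],[0,0,0,86,2,-2,60],[0,0,0,86,2,-2,60]]]'

```text
time: 11.88
position: [0.5017, 0.38, 0.0169]
tool_rot: [1.094, 1.279, -1.092]
ft_force: [0.8, -0.2, 0.6]
grip_width: 0.686
```

```bash
python3 -c "
from h import *
plan(.499,.378,.007)"
```

```text
turn [-0.  -0.  -0.1] shift [ 9.9 -3.   1.5] t 11.88 F [ 0.8 -0.2  0.6] g 59.7
```

servo_tool --commands '[[[0,0,0,6,-2,1,60],[0,0,0,9,-2,1,60],[0,0,0,9,-2,1,60]]]'

```text
time: 12.25
position: [0.4993, 0.3784, 0.0069]
tool_rot: [1.093, 1.279, -1.093]
ft_force: [0.1, -0.7, 0.4]
grip_width: 0.687
```

```bash
python3 -c "
from h import *
plan(.499,.378,.007)"
```

```text
turn [-0.  0.  0.] shift [-0.1 -0.3  0.3] t 12.25 F [ 0.1 -0.7  0.4] g 59.7
```

servo_tool --commands '[[[0,0,0,0,0,0,20],[0,0,0,0,0,0,20],[0,0,0,0,0,0,20],[0,0,0,0,0,0,20],[0,0,0,0,0,0,20]]]' --newtons 25

```text
time: 12.88
position: [0.4994, 0.3785, 0.0071]
tool_rot: [1.093, 1.279, -1.093]
ft_force: [0.1, 0.3, 1.2]
grip_width: 0.492
```

servo_tool --commands '[[[0,0,0,-30,0,0,20],[0,0,0,-70,0,0,20],[0,0,0,-110,0,0,20],[0,0,0,-140,0,0,20],[0,0,0,-140,0,0,20]]]'

```text
time: 13.5
position: [0.5004, 0.3798, 0.1495]
tool_rot: [1.097, 1.278, -1.089]
ft_force: [-0.4, 0.3, -0.8]
grip_width: 0.498
```

```bash
python3 -c "
from h import *
plan(*BORE,.14)
a=snap('scene','s5.png');b=snap('top','t5.png')
cv2.imwrite('pics/z5.png',np.hstack([cv2.resize(a[90:210,240:400],None,fx=2.5,fy=2.5),cv2.resize(b[150:270,70:230],None,fx=2.5,fy=2.5)])[:,:,::-1])"
```

```text
turn [-0.  -0.1 -0.2] shift [  8.1 -98.  534.5] t 13.5 F [-0.4  0.3 -0.8] g 43.3
```

View pics/z5.png

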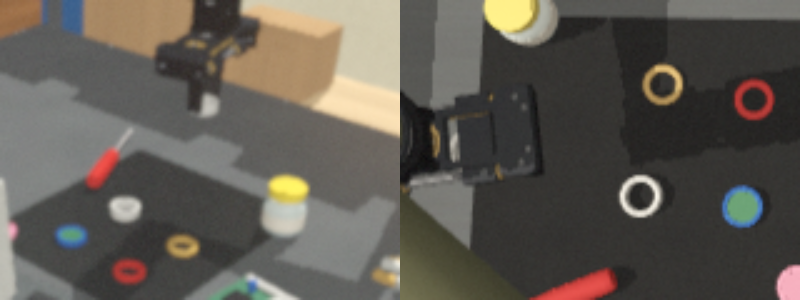

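servo_tool --commands '[[[0,0,0,0,-25,50,20],[0,0,0,0,-50,100,20],[0,0,0,0,-75,150,20],[0,0,0,0,-98,200,20],[0,0,0,0,-98,255,20]]]'

```text
time: 14.22
position: [0.44, 0.109, 0.1454]
tool_rot: [1.09, 1.279, -1.096]
ft_force: [0.7, -0.2, -0.3]
grip_width: 0.491
```

servo_tool --commands '[[[0,0,0,0,0,55,20],[0,0,0,0,0,110,20],[0,0,0,0,0,165,20],[0,0,0,0,0,220,20],[0,0,0,0,0,275,20]]]'

```text
time: 14.85
position: [0.4841, -0.1621, 0.1454]
tool_rot: [1.093, 1.281, -1.095]
ft_force: [0.6, 0.3, 0.2]
grip_width: 0.492
```

servo_tool --commands '[[[0,0,0,0,0,4,20],[0,0,0,0,0,4,20],[0,0,0,0,0,4,20]]]'

```text
time: 15.22
position: [0.4855, -0.1625, 0.1464]
tool_rot: [1.091, 1.281, -1.092]
ft_force: [-0.3, 0.3, -0.5]
grip_width: 0.497
```

```bash
python3 -c "
from h import *
plan(*BORE,.08)
a=snap('scene','s6.png');b=snap('top','t6.png')
cv2.imwrite('pics/z6.png',np.hstack([cv2.resize(a[130:250,130:290],None,fx=2.5,fy=2.5),cv2.resize(b[150:270,240:400],None,fx=2.5,fy=2.5)])[:,:,::-1])"
```

```text
turn [ 0.1 -0.   0.1] shift [66.4  1.4  1.3] t 15.22 F [-0.3  0.3 -0.5] g 43.2
```

View pics/z6.png

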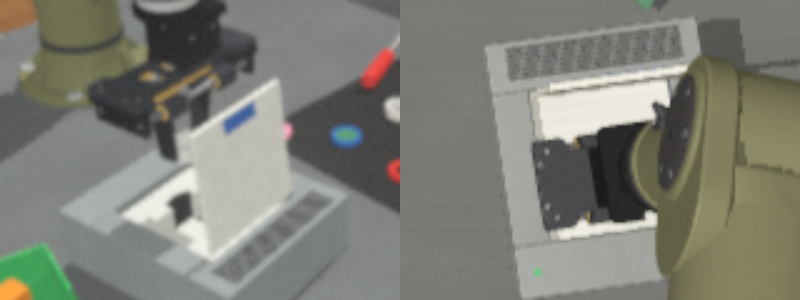

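```bash
python3 -c "
from h import *
b=cv2.imread('pics/t3.png')[:,:,::-1].copy()
g=cv2.cvtColor(b,cv2.COLOR_RGB2GRAY)
print(proj('top',[*BORE,.066]),proj('top',[*P(27,0),.066]),proj('top',[*P(-27,0),.066]),proj('top',[*P(0,70),.066]),proj('top',[*P(0,-70),.066]))
print('col'); print(g[203:240,318:328].tolist()) if 0 else None
for r in range(203,240,1): print(r,g[r,294:352:2].tolist())
"
```

```text
[324.12618459 219.89424288] [  -98.39139216 -2385.52348897] [ -517.18287062 -4967.96456112] [206120.50386217 -29395.92718964] [12997.58339436 -1603.92233685]
col
203 [182, 183, 229, 228, 227, 228, 227, 229, 230, 230, 231, 230, 230, 230, 230, 229, 229, 229, 228, 228, 227, 226, 227, 226, 226, 227, 226, 226, 135]
204 [170, 178, 228, 228, 229, 230, 231, 231, 232, 232, 232, 231, 230, 231, 230, 229, 228, 227, 227, 226, 225, 225, 226, 226, 227, 227, 227, 226, 164]
205 [147, 181, 230, 231, 231, 231, 231, 232, 232, 232, 232, 231, 231, 230, 229, 227, 226, 226, 226, 226, 226, 226, 226, 227, 226, 227, 225, 225, 179]
206 [138, 181, 229, 229, 230, 231, 231, 232, 233, 232, 231, 229, 228, 228, 227, 227, 227, 226, 228, 228, 227, 227, 230, 226, 226, 225, 224, 224, 188]
207 [137, 181, 229, 230, 232, 232, 230, 231, 232, 230, 230, 229, 229, 206, 197, 195, 198, 215, 229, 228, 228, 227, 230, 226, 226, 225, 224, 224, 209]
208 [134, 182, 230, 231, 230, 231, 231, 232, 233, 232, 232, 233, 209, 127, 82, 50, 85, 161, 208, 228, 229, 228, 227, 226, 226, 225, 225, 225, 222]
209 [134, 182, 230, 231, 232, 233, 233, 2
[... 3553 characters left out ...]
 231, 231, 230, 230, 230, 229, 228, 227, 227, 226, 227, 226, 226, 227, 226, 227, 226, 226, 227, 226]
236 [160, 159, 126, 184, 214, 230, 231, 232, 231, 231, 231, 230, 231, 230, 229, 228, 228, 227, 226, 226, 226, 226, 227, 225, 226, 226, 226, 227, 227]
237 [159, 158, 131, 183, 185, 230, 231, 230, 232, 231, 230, 230, 230, 230, 228, 228, 228, 227, 227, 226, 226, 226, 227, 226, 226, 227, 226, 226, 227]
238 [161, 159, 140, 183, 186, 231, 231, 231, 231, 231, 231, 231, 230, 229, 228, 228, 228, 228, 226, 227, 226, 226, 227, 226, 226, 226, 226, 209, 210]
239 [159, 158, 150, 183, 186, 231, 231, 231, 231, 231, 230, 231, 231, 230, 229, 229, 228, 227, 226, 227, 227, 226, 227, 225, 225, 216, 199, 157, 160]
```

servo_tool --commands '[[[0,0,0,30,1,1,20],[0,0,0,60,1,1,20],[0,0,0,80,1,1,20],[0,0,0,95,1,1,20],[0,0,0,105,1,1,20]]]'

```text
time: 15.95
position: [0.487, -0.1647, 0.0416]
tool_rot: [1.092, 1.279, -1.093]
ft_force: [-0.2, 1.1, 0.4]
grip_width: 0.496
```

```bash
python3 -c "
from h import *
plan(*BORE,.021)"
```

```text
turn [0. 0. 0.] shift [20.6  0.2 -1.2] t 15.95 F [-0.2  1.1  0.4] g 43.1
```

servo_tool --commands '[[[0,0,0,10,0,-1,20],[0,0,0,16,0,-1,20],[0,0,0,19,0,-1,20],[0,0,0,21,0,-1,20],[0,0,0,21,0,-1,20]]]'

```text
time: 16.58
position: [0.487, -0.1642, 0.0212]
tool_rot: [1.093, 1.279, -1.093]
ft_force: [-0.0, -0.3, -0.2]
grip_width: 0.494
```

servo_tool --commands '[[[0,0,0,1,0,0,20],[0,0,0,2,0,0,20]]]'

```text
time: 16.82
position: [0.4871, -0.1643, 0.0208]
tool_rot: [1.092, 1.279, -1.094]
ft_force: [-6.7, 2.5, 19.6]
grip_width: 0.494
```

servo_tool --commands '[[[0,0,0,2,0,0,60],[0,0,0,2,0,0,60],[0,0,0,2,0,0,60],[0,0,0,2,0,0,60],[0,0,0,2,0,0,60]]]'

```text
time: 17.45
position: [0.4867, -0.1641, 0.0169]
tool_rot: [1.093, 1.279, -1.093]
ft_force: [0.8, -0.4, 0.7]
grip_width: 0.69
```

servo_tool --commands '[[[0,0,0,-20,0,0,60],[0,0,0,-60,0,0,60],[0,0,0,-100,0,0,60],[0,0,0,-150,0,0,60],[0,0,0,-180,0,0,60]]]'

```text
time: 18.08
position: [0.488, -0.164, 0.2012]
tool_rot: [1.092, 1.275, -1.091]
ft_force: [0.9, -0.1, 0.6]
grip_width: 0.688
```

servo_tool --commands '[[[0,0,0,0,0,-60,60],[0,0,0,0,0,-120,60],[0,0,0,0,0,-180,60],[0,0,0,0,0,-240,60],[0,0,0,0,0,-240,60]]]'

```text
time: 18.7
position: [0.4487, 0.0786, 0.1985]
tool_rot: [1.086, 1.281, -1.085]
ft_force: [1.0, -1.1, 0.4]
grip_width: 0.689
```

```bash
python3 -c "
from h import *
b,a=parts('7')
print(blobs(b,'white',20,(314,209,334,231)))
plan(.5840,.2365,.10)
cv2.imwrite('pics/z7.png',np.hstack([cv2.resize(a[130:250,130:290],None,fx=2.5,fy=2.5),cv2.resize(b[150:270,240:400],None,fx=2.5,fy=2.5)])[:,:,::-1])"
```

```text
white (122.8, 159.8, 10.6, 22.1) [0.6447 0.3777]
brass (174.5, 183.0, 16.0, 15.0) [0.5839 0.2356]
brass (114.5, 156.0, 12.0, 21.0) [0.6565 0.4041]
red (136.4, 268.1, 9.8, 38.3) [0.3532 0.3285]
red (211.5, 189.5, 15.0, 15.0) [0.5675 0.1339]
orange top [(406.5, 236.5, 11.0, 19.0)] scene [(134.1, 251.1, 17.2, 15.8)]
[(322.0, 219.5, 21.0, 16.0, 90.0, 188)]
 turn [ 0.1  0.1 -0.1] shift [  97.9  158.5 -140.1] t 18.8 F [-0.7 -1.1  0.8] g 59.9
```

View pics/z7.png

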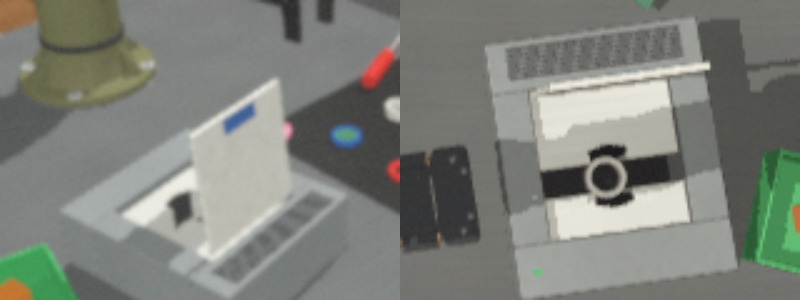

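servo_tool --commands '[[[0,0,0,0,45,-40,60],[0,0,0,0,90,-80,60],[0,0,0,20,135,-120,60],[0,0,0,60,158,-140,60],[0,0,0,110,158,-140,60]]]'

```text
time: 19.42
position: [0.5857, 0.2369, 0.0855]
tool_rot: [1.095, 1.28, -1.092]
ft_force: [0.5, -1.0, 0.7]
grip_width: 0.693
```

servo_tool --commands '[[[0,0,0,0,0,0,60],[0,0,0,0,0,0,60]]]'

```text
time: 19.68
position: [0.585, 0.2348, 0.0886]
tool_rot: [1.095, 1.277, -1.094]
ft_force: [0.3, -0.7, -0.2]
grip_width: 0.687
```

```bash
python3 -c "
from h import *
plan(.5838,.2363,.003)"
```

```text
turn [-0.2  0.  -0.1] shift [85.6 -1.  -1.7] t 19.68 F [ 0.3 -0.7 -0.2] g 59.8
```

servo_tool --commands '[[[0,0,0,40,-1,-1,60],[0,0,0,65,-1,-1,60],[0,0,0,76,-1,-1,60],[0,0,0,80,-1,-1,60],[0,0,0,80,-1,-1,60]]]'

```text
time: 20.3
position: [0.583, 0.237, 0.0078]
tool_rot: [1.094, 1.279, -1.092]
ft_force: [-0.1, 0.2, 0.1]
grip_width: 0.689
```

```bash
python3 -c "
from h import *
plan(.5838,.2363,.003)"
```

```text
turn [-0.  -0.  -0.1] shift [4.8 0.7 0.8] t 20.3 F [-0.1  0.2  0.1] g 59.9
```

servo_tool --commands '[[[0,0,0,3,1,1,60],[0,0,0,4.5,1,1,60],[0,0,0,4.5,1,1,60]]]'

```text
time: 20.68
position: [0.5836, 0.2358, 0.0025]
tool_rot: [1.093, 1.279, -1.093]
ft_force: [0.8, -0.2, -0.3]
grip_width: 0.693
```

servo_tool --commands '[[[0,0,0,0,0,0,20],[0,0,0,0,0,0,20],[0,0,0,0,0,0,20],[0,0,0,0,0,0,20],[0,0,0,0,0,0,20]]]'

```text
time: 21.3
position: [0.5836, 0.2359, 0.0026]
tool_rot: [1.093, 1.279, -1.093]
ft_force: [-1.3, 0.6, 1.2]
grip_width: 0.484
```

servo_tool --commands '[[[0,0,0,-30,0,0,20],[0,0,0,-70,0,0,20],[0,0,0,-110,0,0,20],[0,0,0,-145,0,0,20],[0,0,0,-145,0,0,20]]]'

```text
time: 21.92
position: [0.5851, 0.237, 0.1506]
tool_rot: [1.096, 1.276, -1.089]
ft_force: [0.3, -0.8, -1.7]
grip_width: 0.483
```

```bash
python3 -c "
from h import *
plan(*BORE,.15)"
```

```text
turn [-0.  -0.  -0.3] shift [  -0.6 -159.4  380.3] t 21.93 F [ 0.3 -0.8 -1.7] g 42.0
```

servo_tool --commands '[[[0,0,0,0,-40,35,20],[0,0,0,0,-80,70,20],[0,0,0,0,-120,105,20],[0,0,0,0,-158,140,20],[0,0,0,0,-158,190,20]]]'

```text
time: 22.55
position: [0.4543, 0.0207, 0.1472]
tool_rot: [1.086, 1.271, -1.1]
ft_force: [1.2, -0.2, 0.3]
grip_width: 0.484
```

servo_tool --commands '[[[0,0,0,0,0,50,20],[0,0,0,0,0,100,20],[0,0,0,0,0,150,20],[0,0,0,0,0,190,20],[0,0,0,0,0,190,20]]]'

```text
time: 23.18
position: [0.4856, -0.1678, 0.1459]
tool_rot: [1.098, 1.279, -1.098]
ft_force: [0.0, -0.7, -0.2]
grip_width: 0.487
```

```bash
python3 -c "
from h import *
plan(*BORE,.05)
a=snap('scene','s8.png');b=snap('top','t8.png');print(blobs(b,'brass',40,(150,150,260,260)))
cv2.imwrite('pics/z8.png',np.hstack([cv2.resize(a[130:250,130:290],None,fx=2.5,fy=2.5),cv2.resize(b[150:270,150:310],None,fx=2.5,fy=2.5)])[:,:,::-1])"
```

```text
turn [-0.4 -0.1  0.1] shift [95.9  2.2 -3.9] t 23.18 F [ 0.  -0.7 -0.2] g 42.4
[]
```

View pics/z8.png

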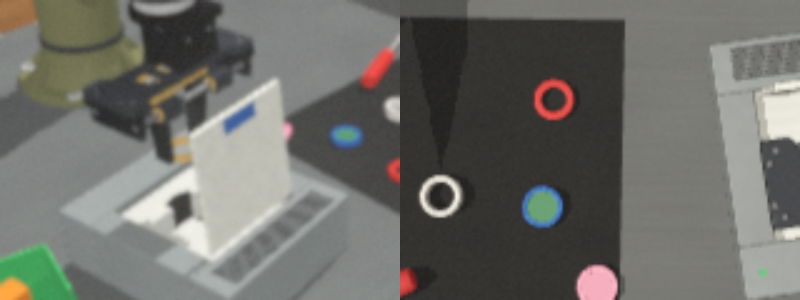

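```bash
python3 -c "
from h import *
a=cv2.imread('pics/s8.png');b=cv2.imread('pics/s6.png')
cv2.imwrite('pics/z9.png',np.hstack([cv2.resize(i[155:215,170:230],None,fx=6.5,fy=6.5,interpolation=cv2.INTER_CUBIC) for i in(a,b)]))"
```

```text
(no output)
```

View pics/z9.png

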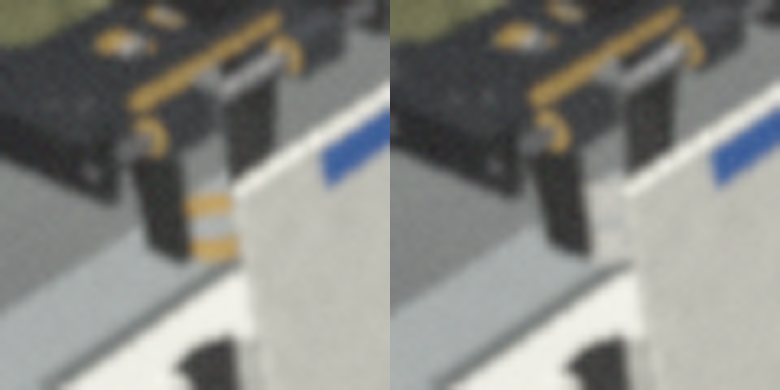

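servo_tool --commands '[[[0,0,0,30,2,-4,20],[0,0,0,60,2,-4,20],[0,0,0,80,2,-4,20],[0,0,0,90,2,-4,20],[0,0,0,95,2,-4,20]]]'

```text
time: 23.9
position: [0.4878, -0.1598, 0.0523]
tool_rot: [1.092, 1.28, -1.094]
ft_force: [-2.6, -1.2, 1.5]
grip_width: 0.484
```

```bash
python3 -c "
from h import *
plan(*BORE,.034)"
```

```text
turn [-0.   0.   0.1] shift [18.3 -1.4  3.5] t 23.9 F [-2.6 -1.2  1.5] g 42.1
```

servo_tool --commands '[[[0,0,0,0,-1,3.5,20],[0,0,0,8,-1,3.5,20],[0,0,0,13,-1,3.5,20],[0,0,0,16,-1,3.5,20],[0,0,0,18,-1,3.5,20]]]'

```text
time: 24.52
position: [0.4879, -0.1634, 0.0345]
tool_rot: [1.093, 1.279, -1.093]
ft_force: [0.6, 0.4, 2.5]
grip_width: 0.485
```

servo_tool --commands '[[[0,0,0,1,0,0,20],[0,0,0,1,0,0,20]]]'

```text
time: 24.78
position: [0.488, -0.1634, 0.0341]
tool_rot: [1.093, 1.279, -1.093]
ft_force: [-0.5, 0.3, 5.5]
grip_width: 0.485
```

servo_tool --commands '[[[0,0,0,1,0,0,60],[0,0,0,1,0,0,60],[0,0,0,1,0,0,60],[0,0,0,1,0,0,60],[0,0,0,1,0,0,60]]]'

```text
time: 25.4
position: [0.4877, -0.1635, 0.0325]
tool_rot: [1.093, 1.279, -1.093]
ft_force: [-0.1, 0.6, -0.1]
grip_width: 0.688
```

servo_tool --commands '[[[0,0,0,-20,0,0,60],[0,0,0,-60,0,0,60],[0,0,0,-100,0,0,60],[0,0,0,-150,0,0,60],[0,0,0,-170,0,0,60]]]'

```text
time: 26.02
position: [0.4895, -0.1634, 0.2065]
tool_rot: [1.092, 1.274, -1.091]
ft_force: [0.3, -0.4, 0.7]
grip_width: 0.686
```

servo_tool --commands '[[[0,0,0,0,0,-60,60],[0,0,0,0,0,-120,60],[0,0,0,0,0,-180,60],[0,0,0,0,0,-200,60],[0,0,0,0,0,-200,60]]]'

```text
time: 26.65
position: [0.4563, 0.0348, 0.2026]
tool_rot: [1.09, 1.279, -1.092]
ft_force: [0.9, -1.0, -0.1]
grip_width: 0.69
```

```bash
python3 -c "
from h import *
b,a=parts('10')
print('bore brass',[(q,onz('top',q[0],q[1],.038)) for q in blobs(b,'brass',20,(300,200,350,240))])
plan(.452,.1435,.10)
cv2.imwrite('pics/z10.png',np.hstack([cv2.resize(b[190:250,290:360],None,fx=5,fy=5),cv2.resize(b[150:250,150:250],None,fx=3,fy=3)])[:,:,::-1])"
```

```text
white (165.5, 228.0, 16.0, 15.0) [0.4608 0.2532]
white (122.8, 159.8, 10.6, 22.1) [0.6447 0.3777]
brass (114.5, 156.0, 12.0, 21.0) [0.6565 0.4041]
red (137.1, 267.8, 9.8, 39.7) [0.354  0.3267]
red (211.5, 188.5, 13.0, 15.0) [0.5702 0.1339]
orange top [(406.5, 236.5, 11.0, 19.0)] scene [(134.1, 251.0, 17.6, 15.7)]
bore brass [((322.0, 220.0, 16.0, 16.0, 90.0, 202), array([ 0.48770494, -0.16290455,  0.038     ]))]
 turn [-0.1  0.   0. ] shift [ 102.5   12.5 -110.8] t 26.75 F [ 0.4 -0.1  0.3] g 60.2
```

View pics/z10.png

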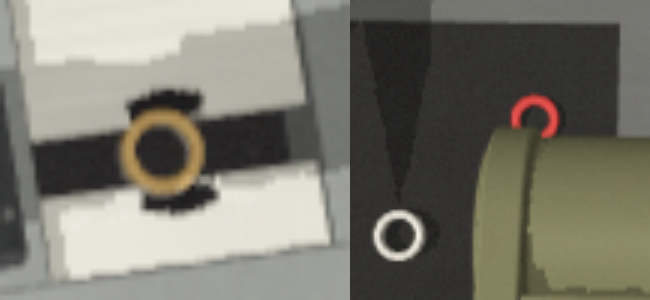

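servo_tool --commands '[[[0,0,0,20,6,-55,60],[0,0,0,50,12,-110,60],[0,0,0,90,12,-110,60],[0,0,0,100,12,-110,60],[0,0,0,100,12,-110,60]]]'

```text
time: 27.38
position: [0.4515, 0.1431, 0.1023]
tool_rot: [1.095, 1.28, -1.096]
ft_force: [0.3, 0.4, 0.1]
grip_width: 0.693
```

servo_tool --commands '[[[0,0,0,0,0,0,60],[0,0,0,0,0,0,60]]]'

```text
time: 27.62
position: [0.4524, 0.1439, 0.1037]
tool_rot: [1.095, 1.276, -1.093]
ft_force: [-0.2, -1.0, -0.3]
grip_width: 0.687
```

```bash
python3 -c "
from h import *
a=cv2.imread('pics/s10.png')[:,:,::-1].copy();print([q for q in blobs(a,'blue',20,(225,150,350,210))])
a=snap('scene');print([q for q in blobs(a,'blue',8,(225,150,350,210))])
plan(.452,.1435,.005)"
```

```text
[(268.0, 184.0, 8.0, 12.0, 90.0, 80)]
[(268.0, 184.0, 8.0, 12.0, 90.0, 81), (227.3, 175.3, 3.2, 8.2, 53.1, 16)]
 turn [-0.1  0.1 -0.1] shift [98.5 -0.5  0.3] t 27.68 F [-0.3  0.  -0.4] g 60.2
```

servo_tool --commands '[[[0,0,0,40,0,0,60],[0,0,0,75,0,0,60],[0,0,0,88,0,0,60],[0,0,0,94,0,0,60],[0,0,0,94,0,0,60]]]'

```text
time: 28.3
position: [0.4519, 0.1448, 0.0093]
tool_rot: [1.094, 1.278, -1.092]
ft_force: [0.5, 0.1, -1.0]
grip_width: 0.691
```

```bash
python3 -c "
from h import *
plan(.452,.1435,.004)"
```

```text
turn [-0.   0.  -0.1] shift [ 5.3 -0.1  1.3] t 28.3 F [ 0.5  0.1 -1. ] g 60.1
```

servo_tool --commands '[[[0,0,0,3,0,1,60],[0,0,0,5,0,1,60],[0,0,0,5,0,1,60]]]'

```text
time: 28.68
position: [0.4514, 0.1435, 0.0036]
tool_rot: [1.093, 1.279, -1.093]
ft_force: [0.2, -0.5, -0.7]
grip_width: 0.69
```

servo_tool --commands '[[[0,0,0,0,0,0,20],[0,0,0,0,0,0,20],[0,0,0,0,0,0,20],[0,0,0,0,0,0,20],[0,0,0,0,0,0,20]]]'

```text
time: 29.3
position: [0.4514, 0.1436, 0.0035]
tool_rot: [1.093, 1.279, -1.093]
ft_force: [0.0, 0.2, 1.2]
grip_width: 0.495
```

servo_tool --commands '[[[0,0,0,-30,0,0,20],[0,0,0,-70,0,0,20],[0,0,0,-110,0,0,20],[0,0,0,-145,0,0,20],[0,0,0,-145,0,0,20]]]'

```text
time: 29.92
position: [0.4532, 0.1439, 0.1506]
tool_rot: [1.095, 1.274, -1.091]
ft_force: [0.5, 0.1, -0.5]
grip_width: 0.496
```

```bash
python3 -c "
from h import *
plan(*BORE,.15)"
```

```text
turn [-0.1  0.1 -0.3] shift [  1.3 -14.3 308.9] t 29.93 F [ 0.5  0.1 -0.5] g 43.2
```

servo_tool --commands '[[[0,0,0,0,-7,50,20],[0,0,0,0,-14,100,20],[0,0,0,0,-14,150,20],[0,0,0,0,-14,200,20],[0,0,0,0,-14,250,20]]]'

```text
time: 30.55
position: [0.4757, -0.1072, 0.1472]
tool_rot: [1.092, 1.28, -1.095]
ft_force: [1.2, 0.0, 0.6]
grip_width: 0.487
```

servo_tool --commands '[[[0,0,0,0,0,40,20],[0,0,0,0,0,58,20],[0,0,0,0,0,58,20],[0,0,0,0,0,58,20]]]'

```text
time: 31.05
position: [0.4855, -0.1604, 0.1483]
tool_rot: [1.091, 1.281, -1.091]
ft_force: [-0.0, 0.1, -0.1]
grip_width: 0.489
```

```bash
python3 -c "
from h import *
plan(*BORE,.07)
a=snap('scene','s11.png');print([q for q in blobs(a,'blue',5,(130,120,300,230))])"
```

```text
turn [ 0.1 -0.   0. ] shift [78.3  1.1  3.4] t 31.05 F [-0.   0.1 -0.1] g 42.6
[(203.5, 191.0, 2.0, 3.0, 90.0, 6), (225.5, 176.7, 3.3, 12.8, 56.3, 31)]
```

servo_tool --commands '[[[0,0,0,30,1,3,20],[0,0,0,55,1,3,20],[0,0,0,72,1,3,20],[0,0,0,78,1,3,20],[0,0,0,78,1,3,20]]]'

```text
time: 31.72
position: [0.4873, -0.1653, 0.0708]
tool_rot: [1.093, 1.279, -1.092]
ft_force: [-0.5, -0.1, -0.3]
grip_width: 0.493
```

```bash
python3 -c "
from h import *
plan(*BORE,.043)"
```

```text
turn [ 0.  0. -0.] shift [27.8  0.  -1.8] t 31.73 F [-0.5 -0.1 -0.3] g 42.9
```

servo_tool --commands '[[[0,0,0,5,0,-1.5,20],[0,0,0,12,0,-1.5,20],[0,0,0,20,0,-1.5,20],[0,0,0,25,0,-1.5,20],[0,0,0,27,0,-1.5,20]]]'

```text
time: 32.35
position: [0.4865, -0.164, 0.043]
tool_rot: [1.093, 1.28, -1.093]
ft_force: [0.1, -0.6, -0.7]
grip_width: 0.493
```

servo_tool --commands '[[[0,0,0,1,0,0,20],[0,0,0,1,0,0,20]]]'

```text
time: 32.6
position: [0.4869, -0.1641, 0.0426]
tool_rot: [1.093, 1.279, -1.093]
ft_force: [-0.5, -0.4, -0.8]
grip_width: 0.491
```

servo_tool --commands '[[[0,0,0,0,0,0,60],[0,0,0,0,0,0,60],[0,0,0,0,0,0,60],[0,0,0,0,0,0,60],[0,0,0,0,0,0,60]]]'

```text
time: 33.22
position: [0.4868, -0.1642, 0.0425]
tool_rot: [1.093, 1.279, -1.093]
ft_force: [0.6, -0.6, 0.6]
grip_width: 0.69
```

servo_tool --commands '[[[0,0,0,-20,0,0,60],[0,0,0,-60,0,0,60],[0,0,0,-100,0,0,60],[0,0,0,-150,0,0,60],[0,0,0,-160,0,0,60]]]'

```text
time: 33.85
position: [0.4891, -0.1642, 0.2069]
tool_rot: [1.092, 1.272, -1.091]
ft_force: [0.1, 0.3, -0.0]
grip_width: 0.693
```

servo_tool --commands '[[[0,0,0,0,0,-60,60],[0,0,0,0,0,-120,60],[0,0,0,0,0,-180,60],[0,0,0,0,0,-240,60],[0,0,0,0,0,-250,60]]]'

```text
time: 34.48
position: [0.4467, 0.0874, 0.2022]
tool_rot: [1.085, 1.281, -1.089]
ft_force: [-0.7, -0.9, -0.2]
grip_width: 0.69
```

```bash
python3 -c "
from h import *
b,a=parts('12')
print('bore blue',[(q,onz('top',q[0],q[1],.048)) for q in blobs(b,'blue',20,(300,200,350,240))],[q for q in blobs(a,'red',30,(270,180,350,210))])
plan(.5677,.1345,.10)
cv2.imwrite('pics/z12.png',cv2.resize(b[190:250,290:360],None,fx=5,fy=5)[:,:,::-1])"
```

```text
white (122.8, 159.8, 10.6, 22.1) [0.6447 0.3777]
brass (114.5, 156.0, 12.0, 21.0) [0.6565 0.4041]
red (130.1, 270.5, 9.5, 24.7) [0.3466 0.345 ]
red (211.5, 189.5, 15.0, 15.0) [0.5675 0.1339]
orange top [(406.6, 236.9, 11.5, 18.6)] scene [(134.1, 251.1, 17.4, 15.8)]
bore blue [((323.2, 220.2, 16.3, 15.6, 45.0, 198), array([ 0.48685397, -0.1642998 ,  0.048     ]))] [(291.0, 198.0, 8.0, 12.0, 90.0, 82)]
 turn [0.1 0.1 0. ] shift [102.3 126.8 -31.1] t 34.58 F [ 0.2  0.1 -0.2] g 59.9
```

View pics/z12.png

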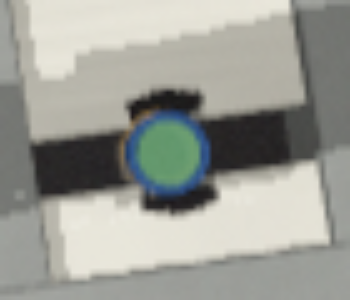

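servo_tool --commands '[[[0,0,0,0,45,-12,60],[0,0,0,10,90,-24,60],[0,0,0,40,126,-31,60],[0,0,0,80,126,-31,60],[0,0,0,100,126,-31,60]]]'

```text
time: 35.2
position: [0.5662, 0.1316, 0.0977]
tool_rot: [1.091, 1.285, -1.099]
ft_force: [-0.5, -0.4, 0.0]
grip_width: 0.694
```

servo_tool --commands '[[[0,0,0,40,0,0,60],[0,0,0,70,0,0,60],[0,0,0,88,0,0,60],[0,0,0,88,0,0,60],[0,0,0,88,0,0,60]]]'

```text
time: 35.83
position: [0.5685, 0.1329, 0.0159]
tool_rot: [1.095, 1.277, -1.092]
ft_force: [0.4, -0.8, 0.2]
grip_width: 0.685
```

```bash
python3 -c "
from h import *
plan(.5677,.1345,.003)"
```

```text
turn [-0.1  0.  -0.1] shift [12.9 -0.5 -1.7] t 35.83 F [ 0.4 -0.8  0.2] g 59.6
```

servo_tool --commands '[[[0,0,0,6,0,-1,60],[0,0,0,11,0,-1,60],[0,0,0,12.5,0,-1,60],[0,0,0,12.5,0,-1,60]]]'

```text
time: 36.33
position: [0.5672, 0.1341, 0.0019]
tool_rot: [1.093, 1.279, -1.093]
ft_force: [0.5, 0.5, 0.3]
grip_width: 0.693
```

servo_tool --commands '[[[0,0,0,0,0,0,20],[0,0,0,0,0,0,20],[0,0,0,0,0,0,20],[0,0,0,0,0,0,20],[0,0,0,0,0,0,20]]]'

```text
time: 36.95
position: [0.5673, 0.1341, 0.0021]
tool_rot: [1.093, 1.279, -1.093]
ft_force: [0.6, -0.5, 1.3]
grip_width: 0.484
```

servo_tool --commands '[[[0,0,0,-30,0,0,20],[0,0,0,-70,0,0,20],[0,0,0,-110,0,0,20],[0,0,0,-145,0,0,20],[0,0,0,-145,0,0,20]]]'

```text
time: 37.58
position: [0.5689, 0.1349, 0.1497]
tool_rot: [1.096, 1.276, -1.09]
ft_force: [-0.1, 0.3, -0.3]
grip_width: 0.486
```

```bash
python3 -c "
from h import *
plan(*BORE,.15)"
```

```text
turn [-0.   0.  -0.3] shift [  -0.8 -127.4  281.9] t 37.58 F [-0.1  0.3 -0.3] g 42.3
```

servo_tool --commands '[[[0,0,0,0,-45,10,20],[0,0,0,0,-90,20,20],[0,0,0,0,-126,60,20],[0,0,0,0,-126,110,20],[0,0,0,0,-126,160,20]]]'

```text
time: 38.2
position: [0.4666, -0.0472, 0.1469]
tool_rot: [1.09, 1.274, -1.099]
ft_force: [-0.3, -0.2, 0.1]
grip_width: 0.485
```

servo_tool --commands '[[[0,0,0,0,0,50,20],[0,0,0,0,0,100,20],[0,0,0,0,0,121,20],[0,0,0,0,0,121,20],[0,0,0,0,0,121,20]]]'

```text
time: 38.83
position: [0.4865, -0.1607, 0.1468]
tool_rot: [1.091, 1.281, -1.091]
ft_force: [0.0, -0.5, -0.5]
grip_width: 0.485
```

```bash
python3 -c "
from h import *
plan(*BORE,.075)
a=snap('scene','s13.png');print([q for q in blobs(a,'red',5,(130,120,300,230))])"
```

```text
turn [ 0.1 -0.1  0. ] shift [71.8  0.1  3. ] t 38.83 F [ 0.  -0.5 -0.5] g 42.2
[(280.8, 157.3, 5.6, 16.4, 36.9, 72)]
```

```bash
python3 -c "
from h import *
a=cv2.imread('pics/s13.png')
cv2.imwrite('pics/z13.png',np.hstack([cv2.resize(a[150:220,165:235],None,fx=5,fy=5,interpolation=cv2.INTER_CUBIC),cv2.resize(a[130:270,130:270],None,fx=2.5,fy=2.5)]))"
```

```text
(no output)
```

View pics/z13.png

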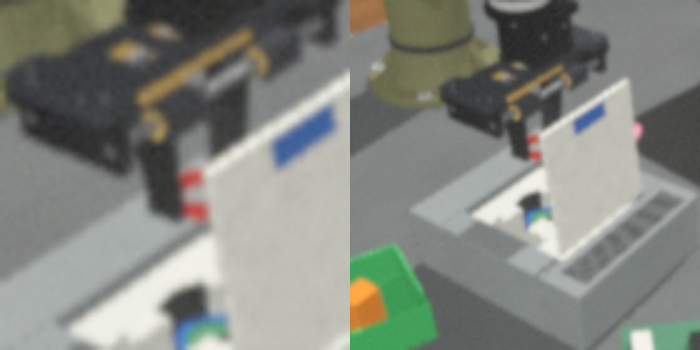

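servo_tool --commands '[[[0,0,0,30,1,2,20],[0,0,0,55,1,2,20],[0,0,0,69,1,2,20],[0,0,0,72,1,2,20],[0,0,0,72,1,2,20]]]'

```text
time: 39.5
position: [0.4884, -0.1647, 0.0757]
tool_rot: [1.093, 1.278, -1.092]
ft_force: [1.0, -0.9, -0.3]
grip_width: 0.486
```

```bash
python3 -c "
from h import *
plan(*BORE,.052)"
```

```text
turn [ 0.  0. -0.] shift [23.6 -1.2 -1.4] t 39.5 F [ 1.  -0.9 -0.3] g 42.3
```

servo_tool --commands '[[[0,0,0,5,-1,-1,20],[0,0,0,11,-1,-1,20],[0,0,0,17,-1,-1,20],[0,0,0,21,-1,-1,20],[0,0,0,23,-1,-1,20]]]'

```text
time: 40.12
position: [0.4866, -0.164, 0.0516]
tool_rot: [1.093, 1.28, -1.093]
ft_force: [-0.3, 0.3, -1.4]
grip_width: 0.481
```

```bash
python3 -c "
from h import *
plan(*BORE,.0505)"
```

```text
turn [-0. -0.  0.] shift [ 1.1  0.4 -0.5] t 40.12 F [-0.3  0.3 -1.4] g 41.9
```

servo_tool --commands '[[[0,0,0,0.5,0,0,60],[0,0,0,0.5,0,0,60],[0,0,0,0.5,0,0,60],[0,0,0,0.5,0,0,60],[0,0,0,0.5,0,0,60]]]'

```text
time: 40.75
position: [0.4868, -0.1642, 0.0516]
tool_rot: [1.093, 1.279, -1.093]
ft_force: [-0.0, -0.3, -0.9]
grip_width: 0.685
```

servo_tool --commands '[[[0,0,0,-20,0,0,60],[0,0,0,-60,0,0,60],[0,0,0,-120,0,0,60],[0,0,0,-180,0,0,60],[0,0,0,-240,0,0,60]]]'

```text
time: 41.38
position: [0.4869, -0.1634, 0.2947]
tool_rot: [1.091, 1.278, -1.093]
ft_force: [0.6, -0.8, -0.5]
grip_width: 0.689
```

servo_tool --commands '[[[0,0,0,0,0,-60,0],[0,0,0,0,0,-120,0],[0,0,0,0,0,-180,0],[0,0,0,0,0,-240,0],[0,0,0,0,0,-250,0]]]'

```text
time: 42.0
position: [0.447, 0.0896, 0.2923]
tool_rot: [1.083, 1.281, -1.085]
ft_force: [0.2, -0.7, -0.0]
grip_width: 0.209
```

```bash
python3 -c "
from h import *
b,a=parts('14')
print('bore red',[(q,onz('top',q[0],q[1],.056)) for q in blobs(b,'red',20,(300,200,350,240))])
plan(*P(.14,0),.29)
cv2.imwrite('pics/z14.png',np.hstack([cv2.resize(b[190:250,290:360],None,fx=5,fy=5),cv2.resize(a[180:240,180:250],None,fx=5,fy=5)])[:,:,::-1])"
```

```text
white (122.8, 159.8, 10.6, 22.1) [0.6447 0.3777]
brass (114.5, 156.0, 12.0, 21.0) [0.6565 0.4041]
orange top [(406.5, 236.5, 11.0, 19.0)] scene [(134.2, 251.0, 17.7, 15.5)]
bore red [((323.8, 219.3, 17.0, 14.8, 45.0, 192), array([ 0.48890189, -0.16445081,  0.056     ]))]
 turn [ 0.3  0.1 -0. ] shift [  2.7 138.7 252.5] t 42.1 F [0.8 0.4 0.1] g 10.3
```

View pics/z14.png

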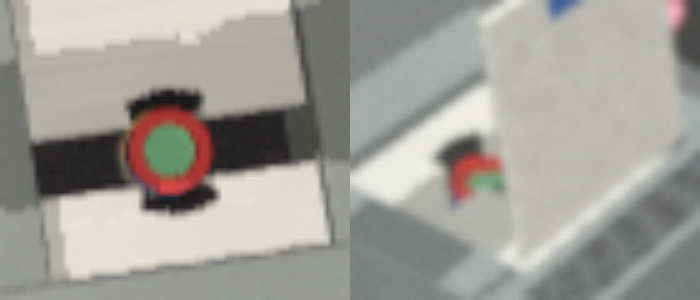

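servo_tool --commands '[[[0,0,0,0,50,10,0],[0,0,0,0,100,50,0],[0,0,0,0,138,100,0],[0,0,0,0,138,150,0],[0,0,0,0,138,205,0]]]'

```text
time: 42.72
position: [0.6136, -0.0892, 0.2899]
tool_rot: [1.095, 1.282, -1.094]
ft_force: [0.9, 0.8, 0.2]
grip_width: 0.008
```

servo_tool --commands '[[[0,0,0,0,0,47,0],[0,0,0,0,0,47,0],[0,0,0,0,0,47,0]]]'

```text
time: 43.1
position: [0.6194, -0.1335, 0.291]
tool_rot: [1.096, 1.28, -1.095]
ft_force: [0.3, 1.2, -0.4]
grip_width: 0.006
```

```bash
python3 -c "
from h import *
plan(*P(.14,0),.19)"
```

```text
turn [-0.2 -0.1  0. ] shift [101.    4.6   9. ] t 43.1 F [ 0.3  1.2 -0.4] g 0.5
```

Down behind the door, then start swinging it over (bore-frame x: 140 → 76 → 48 → 23).

servo_tool --commands '[[[0,0,0,30,4,8,0],[0,0,0,65,4,8,0],[0,0,0,95,4,8,0],[0,0,0,101,4,8,0],[0,0,0,101,4,8,0]]]'

```text
time: 43.72
position: [0.6253, -0.1386, 0.1913]
tool_rot: [1.093, 1.279, -1.092]
ft_force: [0.2, -0.5, 1.4]
grip_width: 0.004
```

servo_tool --commands '[[[0,0,0,0,-15,0,0],[0,0,0,0,-30,0,0],[0,0,0,1,-42,0,0],[0,0,0,2,-53,0,0],[0,0,0,4,-64,0,0]]]'

```text
time: 44.35
position: [0.5628, -0.1487, 0.1876]
tool_rot: [1.094, 1.277, -1.09]
ft_force: [3.8, 1.1, 0.8]
grip_width: 0.008
```

```bash
python3 -c "
from h import *
plan(*P(.0485,0),.177)"
```

```text
turn [ 0.   0.  -0.2] shift [ 10.5 -28.7   2.7] t 44.35 F [3.8 1.1 0.8] g 0.7
```

servo_tool --commands '[[[0,0,0,5,-14,2,0],[0,0,0,10,-28,2,0],[0,0,0,18,-42,2,0],[0,0,0,26,-54,2,0],[0,0,0,35,-66,2,0]]]'

```text
time: 44.98
position: [0.499, -0.1607, 0.1524]
tool_rot: [1.095, 1.275, -1.089]
ft_force: [6.7, 1.6, 2.5]
grip_width: 0.006
```

```bash
python3 -c "
from h import *
plan(*P(-.001,0),.141)"
```

```text
turn [ 0.   0.  -0.3] shift [ 11.4 -13.3   0.8] t 44.98 F [6.7 1.6 2.5] g 0.5
```

servo_tool --commands '[[[0,0,0,11,-13,1,0],[0,0,0,24,-27,1,0],[0,0,0,37,-39,1,0],[0,0,0,50,-45,1,0],[0,0,0,58,-48,1,0]]]'

```text
time: 45.6
position: [0.45, -0.1701, 0.0934]
tool_rot: [1.093, 1.278, -1.093]
ft_force: [3.9, 0.3, 4.4]
grip_width: 0.006
```

```bash
python3 -c "
from h import *
plan(*P(-.040,0),.074)"
```

```text
turn [-0.  0. -0.] shift [19.4 -2.4 -0.7] t 45.6 F [3.9 0.3 4.4] g 0.6
```

servo_tool --commands '[[[0,0,0,6,-2,0,0],[0,0,0,11,-3,0,0],[0,0,0,15,-3,0,0],[0,0,0,18,-3,0,0],[0,0,0,19,-3,0,0]]]'

```text
time: 46.22
position: [0.4467, -0.1703, 0.0748]
tool_rot: [1.092, 1.28, -1.094]
ft_force: [0.2, 0.1, 8.9]
grip_width: 0.007
```

servo_tool --commands '[[[0,0,0,1.5,0,0,0],[0,0,0,1.5,0,0,0]]]'

```text
time: 46.48
position: [0.4468, -0.1703, 0.0735]
tool_rot: [1.092, 1.28, -1.094]
ft_force: [-0.6, 0.6, 10.8]
grip_width: 0.006
```

servo_tool --commands '[[[0,0,0,-5,0,0,0],[0,0,0,-10,0,0,0],[0,0,0,-20,0,0,0],[0,0,0,-60,0,0,0],[0,0,0,-110,0,0,0]]]'

```text
time: 47.1
position: [0.4453, -0.1697, 0.1831]
tool_rot: [1.094, 1.284, -1.093]
ft_force: [0.1, -0.8, 0.6]
grip_width: 0.006
```

servo_tool --commands '[[[0,0,0,-30,0,-60,0],[0,0,0,-30,0,-120,0],[0,0,0,-30,0,-180,0],[0,0,0,-30,0,-220,0],[0,0,0,-30,0,-220,0]]]'

```text
time: 47.72
position: [0.4112, 0.0529, 0.2128]
tool_rot: [1.084, 1.285, -1.085]
ft_force: [0.4, -0.2, -0.2]
grip_width: 0.003
```

```bash
python3 -c "
from h import *
b,a=parts('16')
print('mark',[(q,onz('top',q[0],q[1],.08).round(4)) for q in blobs(b,'blue',15,(290,170,360,250))])
plan(*BORE,.2)
cv2.imwrite('pics/z16.png',np.hstack([cv2.resize(b[130:280,240:440],None,fx=2,fy=2),cv2.resize(a[130:280,130:330],None,fx=2,fy=2)])[:,:,::-1])"
```

```text
white (165.5, 228.0, 16.0, 15.0) [0.4608 0.2532]
white (122.8, 159.8, 10.6, 22.1) [0.6447 0.3777]
brass (114.5, 156.0, 12.0, 21.0) [0.6565 0.4041]
red (137.1, 267.8, 9.8, 39.7) [0.354  0.3267]
orange top [(406.5, 236.5, 11.0, 19.0)] scene [(134.1, 251.1, 17.4, 15.8)]
mark [((327.7, 236.3, 5.8, 19.1, 81.9, 90), array([ 0.4455, -0.1698,  0.08  ]))]
 turn [0.2 0.  0.1] shift [ 12.9  40.2 221.4] t 47.83 F [-0.5  0.1 -0.8] g 0.2
```

View pics/z16.png

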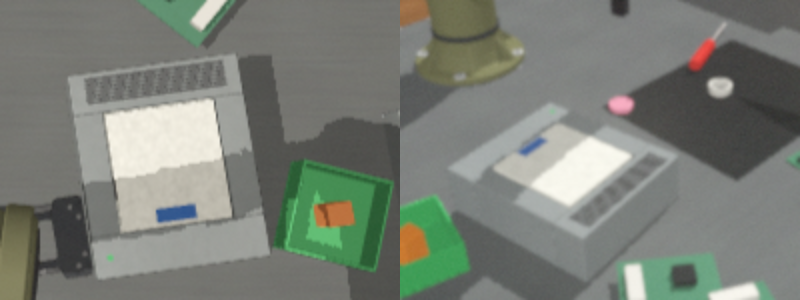

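The door is shut and locked: the mark is back at pixel (327.7, 236.3), as at the start. The block is in the bin, and the jar and screwdriver have not moved.

```bash
python3 -c "
from h import *
print(close_job())"
```

```text
the job is handed in; nothing more can be done
None
```

The job is done and handed in at about 48 s of robot time, but `close_job` gives no verdict, so what follows rests on my own checks.

- **Done:** I pressed the door open and put the orange block in the green bin. I then stacked the white ring (the one farther from the base), brass ring, blue lens and red ring in the bore, and pushed the door shut. I saw no silver lens on the mat, so I skipped it.
- **Stack:** After each release, the top view showed the part lying flat in the bore. Brass, blue and red measured within about 2 mm of the axis. I judged the white ring by eye, because its colour mask also caught the deck. The parts cannot be seen now that the door is shut.
- **Door:** It reached a firm stop at about 11 N. After I let go, its blue mark was back at its starting pixel (327.7, 236.3, against 327.8, 236.2 at the start).
- **Left alone:** The block still lies in the bin. The jar and screwdriver measured at their starting places. I did not measure the circuit board, but nothing was moved near it.
- **Check that misled:** The red colour mask missed the red ring while the gripper held it. A close crop showed it was held flat, so I carried on.

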